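# Load a connector housing and hold the sprung ring light at its mark

## Task

Set the black connector housing down upright in the blue nest on the light plate, its long side along the nest, without dropping it, and let go of it. Then take the ring light's orange grip, pull the sprung rod out until its red pointer stands over the yellow mark clip, and finish while holding it there, since the spring pulls it back. Leave the mark clip, the jar, the loupe and the blue tray where they are.

Things in the scene. Friction and masses are not known exactly. Their poses are not given: they have to be found in the camera images.
- housing_center (a point): centre (half-way up) of the loose black connector housing with two rows of small brass contacts on top: a block 24 mm along its x, 60 mm along its y, 30 mm high along its z, about 60 g. It stands upright on the bench at the start. It may go into the nest either way round.
- nest (a point): centre of the nest's floor, on the white light plate 12 mm above the bench. A blue frame, walls 5 mm thick and 6 mm high, encloses 30 mm along x, 66 mm along y. These are the station's axes: z up, -y the way the sprung rod pulls out. Station fixed, posed anew each time; its plate spans x -70 to 110, y -60 to 340 mm from here. The ring light passes 44 mm above the nest floor.
- grip (a point): centre of the upright orange grip on the rod's head: 18 mm along the station's y, 24 mm along x, 50 mm high, this point 123 mm above the bench. Before the pull it stands 120 mm to the nest's +y, at its x = 0. Below it: a block 26 mm by 22 mm and the ring light, 60 mm across, underside 56 mm above the bench. The fixed tube (28 mm across, top 89 mm above the bench) begins 50 mm behind it (+y).
- pointer (a point): end of the red pointer needle (4 mm thick, 70 mm above the bench) on the rod's head, 85 mm to the station's +x of the grip; it moves with the grip and points at the scale rail.
- mark_point (a point): top of the yellow mark clip, 58 mm above the bench, on the scale rail 85 mm to the station's +x of the rod. The flag under this point is 12 mm along x and 5 mm along y. The pointer passes 10 mm above it and should stop over it (same y in the station frame). The clip would slide if pushed.
- boom (a joint): how far the sprung rod is pulled out, m: 0 = fully in (spring-held there at the start), at most 0.17. The spring takes about 3 N to start and 50 N per metre more (7 N at 0.08, 10 N at 0.14).
- mark_clip (a joint): where the mark clip is set, m: the pull-out of the rod at which the pointer stands exactly over the clip; between 0.08 and 0.14, different each time.
- swab_jar: closed jar, 52 mm across, 75 mm high, standing loose; origin under its centre. Bystander.
- loupe: small dark steel loupe, 40 mm across, 42 mm high, standing loose; origin under its centre. Bystander.
- bit_tray: small open blue tray, 70 mm by 90 mm, 30 mm high, loose; origin under its centre. Bystander.
Things that resemble listed ones, but are neither listed nor needed, are in the scene too. Of the things like the part that bears housing_center, leave any that is white; of the rest the smaller one is meant.

How it is judged:
By the outcome, as a careful person would: the job done as asked, in the order asked, and still so for the second after the job is handed in, while the arm keeps its last pose, push and grip.
It also fails if it takes over 53 s, if anything falls off the work surface, if the arm or the gripper's body presses on something with over 40 N, if the wrist force passes 120 N, or if a joint passes its speed limit or range.

## Robot

A 7-joint arm with a two-finger parallel gripper is mounted at the origin on the work surface. World frame = base frame: x ahead of the robot, y to its left, z up, the work surface at z = 0. Lengths are in m, angles in rad, forces in N, time in s.
With the tool pointing down it reaches from about 0.35 to 0.9 m from the base axis. Payload 19.9 kg.
Tool frame: the origin (TCP) lies at the very end of the fingers, on their centre line; the grasp point (between the pads) lies 19 mm behind it (robot.tcp_to_grasp is the z of the grasp point in the tool frame, in m); z points along the fingers, y is the line along which they close (so a half turn about z gives the same grasp; the last joint's range is limited). The gripper opens to 94 mm and grips with 3 to 60 N. Pads are 16 mm wide; open, the fingers measure 119 mm over their backs; the gripper's body (75 mm by 177 mm) begins 78 mm behind the grasp point.
Start: joints at [-1.155, 0.417, -0.01, 1.614, 0.005, 1.111, -0.053], TCP at [0.276, 0.561, 0.205] pointing down, gripper open.
Joint ranges: [-2.81, 2.81], [-0.39, 2.02], [-1.27, 1.25], [0.06, 2.57], [-1.19, 4.33], [0.19, 2], [-2.82, 2.82]. Speed limits (rad/s): [1.89, 1.89, 2.39, 2.39, 3.01, 3.01, 3.01].

## Interface

Orientations are given as a unit quaternion [w, x, y, z].
In Python, from cell import robot, optics, ticket gives the robot as it stands. The module is installed in compiled form; this text tells all that it offers.
- The arm moves only by the shell command python3 -m jog 'ROWS' [FORCE]. ROWS is JSON, a list of rows, each a list of 3 entries, a list of its own where there are three numbers: the opening, from 0 (shut) to 1 (fully open), then the shift along the tool's x, y, z in m, then the turn about the tool's z in rad. A call has 1 to 20 rows; each row shifts and turns the commanded pose from where the row before left it, along the tool's axes as they then stand; what a row does not reach is not made up. A row lasts 1/12 s, in which the tool goes at most 41.7 mm and 7.16 degrees, less where a joint would pass 70% of its speed; a pose out of reach is approached as far as the arm can. A call is refused whole if a number of a shift passes 0.0417 or a number of a turn 0.125, either way. A call with a gripper value outside its range is refused whole. The fingers move at their own pace and stop on an object; FORCE is the grip in N (left out, the last holds). Time passes only in rows, so rows that do not move let the fingers close. It gives the time, the measured TCP pose, the force, the opening and the grip force at its end, in the units of the state.
- robot.state(): the state, without advancing time (a new reading comes with each control period).
- optics.snapshot(name): name is "scene" or "side" or "wrist"; returns (picture, depth): 384x512x3 uint8, red, green, blue; 384x512 float32, m along the optical axis (not along the pixel's ray), 0 where there is no reading.
- optics.camera_model(name): a dict with "fx", "fy", "cx", "cy" (pixels), "R" (3x3) and "t" (3): a world point X has camera coordinates R X + t; the wrist camera has in their place "tool_from_camera" (4x4, takes a point from camera to tool coordinates, whose origin is the TCP and whose axes are the flange's). Camera axes: x right, y down, z forward; pixel columns grow to the right and rows downward; lengths in m; the calibration is good to about 2 mm. The wrist camera is an equidistant fisheye: a pixel r from the principal point sees the ray r / f radians off the axis. A picture is of the moment at which its call begins: read the wrist's pose just before it. camera_model takes no time and is no camera call.
- ticket.sign_off(): hands the job in; it is judged then, once.
The state is a dict: "time_s": time; "qpos": joint angles; "joint_vel": joint speeds; "joint_efforts": joint torques, N m; "ee_pos": TCP position; "ee_rot": TCP orientation; "force": force on the tool from outside, world axes, zero at the start; "ft_torque": the same for the moment, N m; "opening": finger opening in m; "finger_force": force on a finger pad.
Only numpy, scipy, OpenCV 4.12 (cv2) and the standard library are available. Lean on these libraries where they do the work, as an engineer would, in place of code of your own. Each camera call takes 0.05 s, during which the arm holds its last target. There are 200 camera calls.

## Working session

There is one attempt and no reset: what is moved stays moved. The work goes in short steps, Python scripts to look and compute and a shell command to move; the robot and the scene stay as the last step left them, time stands still between calls to the robot, and variables do not carry over. Pictures are saved under pics/ and viewed, at most 10 in all, crops included, and the job is handed in when it is done.

```bash
mkdir -p pics; cat > h.py <<'E'
import numpy as np,cv2
from cell import robot,optics
def snap(n,f):
    s=robot.state(); p,d=optics.snapshot(n); np.savez(f'pics/{f}.npz',p=p,d=d,pos=s['ee_pos'],rot=s['ee_rot']); cv2.imwrite(f'pics/{f}.png',p[:,:,::-1]); return p,d
def world(n,f,u,v):
    z=np.load(f'pics/{f}.npz'); m=optics.camera_model(n); d=z['d'][int(round(v)),int(round(u))]
    return (np.array(m['R']).T@(np.array([(u-m['cx'])/m['fx']*d,(v-m['cy'])/m['fy']*d,d])-np.array(m['t']))).round(4)
def crop(f,o,x,y,w,h,k):
    i=cv2.imread(f'pics/{f}.png')[y:y+h,x:x+w]; cv2.imwrite(f'pics/{o}.png',cv2.resize(i,None,fx=k,fy=k,interpolation=cv2.INTER_CUBIC))
E
python3 - <<'E'
from h import *
a=snap('scene','s0')[0]; b=snap('side','d0')[0]
print(robot.state())
for n in('scene','side','wrist'):print(optics.camera_model(n))
E
```

```text
{'time_s': 0.1, 'qpos': array([-1.15453483,  0.41793317, -0.01030157,  1.61406724,  0.00469287,
        1.11071079, -0.0529711 ]), 'joint_vel': array([-0.00020022, -0.00119035, -0.00089397, -0.00234543,  0.0007758 ,
        0.00176499,  0.00093   ]), 'joint_efforts': array([ 2.72930047e-03, -8.52574325e+01,  6.41223863e-01, -4.26688313e+01,
       -4.87377774e-02,  1.63603207e-02,  8.83267535e-05]), 'ee_pos': array([0.27607882, 0.56035899, 0.20489571]), 'ee_rot': array([-8.51606016e-05,  2.26871880e-01,  9.73924458e-01, -5.40698757e-04]), 'force': array([ 0.00947943,  0.05523335, -0.3392788 ]), 'ft_torque': array([0.02478023, 0.00055002, 0.02266189]), 'finger_force': 0.0, 'opening': 0.09393320717639424}
{'fx': 372.7470876983886, 'fy': 372.7470876983886, 'cx': 253.45646703907224, 'cy': 195.1988227111975, 'R': array([[-0.48961769,  0.87168283,  0.02106084],
       [ 0.58116003,  0.34424941, -0.73739092],
       [-0.65002118, -0.34879992, -0.67513782]]), 't': array([ 0.30535473, -0.20991428,  1.27513818])}
{'fx': 492.9492765383067, 'fy': 492.9492765383067, 'cx': 249.04576886059385, 'cy': 189.1315953156242, 'R': array([[ 0.99919384, -0.0352718 ,  0.01917199],
       [-0.01012606, -0.68355414, -0.72982957],
       [ 0.0388475 ,  0.72904708, -0.68336025]]), 't': array([-0.523746  ,  0.03788558,  1.17385897])}
{'fx': 297.3186396354542, 'fy': 297.3186396354542, 'cx': 260.40232592695133, 'cy': 196.96846092533963, 'tool_from_camera': array([[-1.61242201e-03, -9.62634171e-01, -2.70800392e-01,
         7.81931573e-02],
       [ 9.99998671e-01, -1.61781613e-03, -2.03303916e-04,
         1.55744102e-03],
       [-2.42397945e-04, -2.70800360e-01,  9.62635500e-01,
        -1.77737172e-01],
       [ 0.00000000e+00,  0.00000000e+00,  0.00000000e+00,
         1.00000000e+00]])}
```

View pics/s0.png

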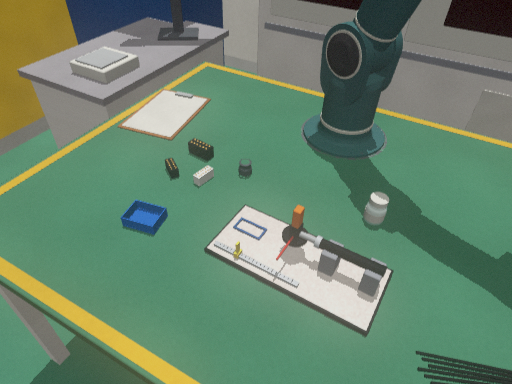

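View pics/d0.png

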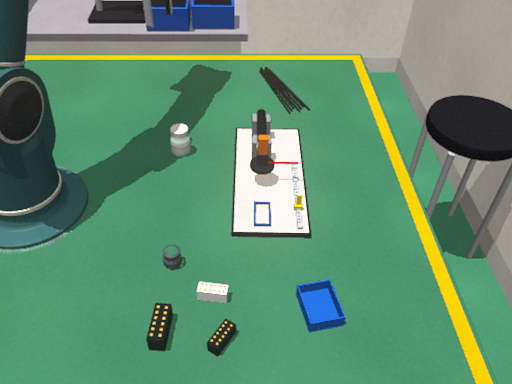

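Scene picture: large black block (200,148), white one (203,175), small black one (172,167). In the side picture they are at (160,326), (212,292) and (221,337). The small black one should be the housing. The nest is at side (262,213), the grip (263,145), the clip (298,202).

```bash
python3 - <<'E'
from h import *
crop('d0','c1',140,280,110,80,5); 
a=cv2.imread('pics/d0.png')[120:240,225:315]; b=cv2.resize(a,None,fx=5,fy=5,interpolation=cv2.INTER_CUBIC); cv2.imwrite('pics/c2.png',b)
for n,f,u,v in [('side','d0',221,332),('side','d0',160,316),('side','d0',262,213),('side','d0',264,138),('side','d0',299,199),('side','d0',180,130),('side','d0',320,305),('scene','s0',172,163),('scene','s0',250,229),('scene','s0',299,208),('scene','s0',238,242)]: print(n,u,v,world(n,f,u,v))
E
```

```text
side 221 332 [ 0.4592 -0.3662  0.0292]
side 160 316 [ 0.3456 -0.3344  0.0363]
side 262 213 [ 0.5524 -0.0489  0.0137]
side 264 138 [0.5579 0.0593 0.1501]
side 299 199 [ 0.6376 -0.0368  0.0463]
side 180 130 [0.3501 0.1976 0.0726]
side 320 305 [ 0.6555 -0.2941  0.0013]
scene 172 163 [ 0.4546 -0.3685  0.0291]
scene 250 229 [ 0.5508 -0.0511  0.0115]
scene 299 208 [0.5555 0.0688 0.1485]
scene 238 242 [ 0.6344 -0.0351  0.0564]
```

View pics/c1.png

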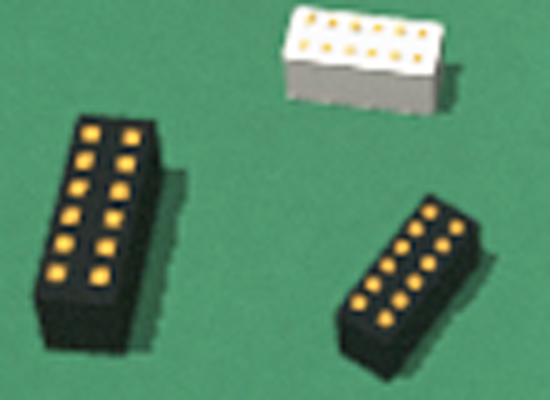

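View pics/c2.png

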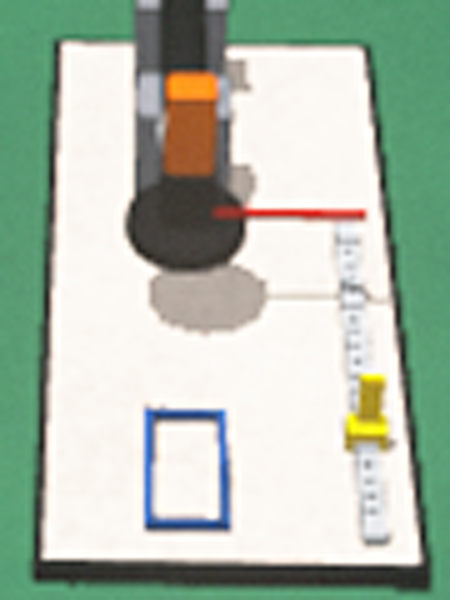

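```bash
cat >> h.py <<'E'
def ray(n,u,v,z):
    m=optics.camera_model(n);R=np.array(m['R']);c=-R.T@np.array(m['t']);r=R.T@np.array([(u-m['cx'])/m['fx'],(v-m['cy'])/m['fy'],1]);return (c+r*(z-c[2])/r[2])
E
python3 - <<'E'
from h import *
def q(l,ox,oy,z): return np.array([ray('side',ox+u/5-.4,oy+v/5-.4,z)[:2] for u,v in l])
h=q([(430,212),(358,302),(456,228),(385,319)],140,280,.03)
print('housing',h.mean(0),np.degrees(np.arctan2(*(h[0]-h[1]+h[2]-h[3])[::-1])))
p=q([(60,42),(368,45),(40,560),(425,563)],225,120,.012);print('plate',p.round(4).tolist())
print([np.degrees(np.arctan2(*(a-b)[::-1])) for a,b in((p[0],p[2]),(p[1],p[3]),(p[1],p[0]),(p[3],p[2]))])
n=q([(147,410),(227,410),(147,527),(230,528)],225,120,.018);print('nest',n.mean(0),n.round(4).tolist())
print('clip',q([(372,378)],225,120,.058),'ptr',q([(365,214)],225,120,.07),'grip top',q([(192,87)],225,120,.148))
from scipy.spatial.transform import Rotation as Ro
print(Ro.from_quat(robot.state()['ee_rot'],scalar_first=True).as_matrix().round(3))
E
```

```text
housing [ 0.45946759 -0.36769964] 54.522394116133086
plate [[0.4989, 0.2884], [0.6736, 0.2839], [0.4832, -0.1042], [0.6567, -0.1092]]
[np.float64(87.72268206780299), np.float64(87.55054820062325), np.float64(-1.453917677243283), np.float64(-1.6324843273885252)]
nest [ 0.55238257 -0.05324934] [[0.5351, -0.0151], [0.5731, -0.0157], [0.5319, -0.0905], [0.5695, -0.0918]]
clip [[ 0.63662758 -0.03632812]] ptr [[0.64339462 0.06630191]] grip top [[0.5560193  0.06590759]]
[[-0.897  0.442 -0.   ]
 [ 0.442  0.897 -0.001]
 [-0.    -0.001 -1.   ]]
```

```bash
python3 -m jog '[[0.6,[-0.039,-0.0013,0],0.062],[0.6,[-0.039,-0.0013,0],0.062],[0.6,[-0.039,-0.0013,0],0.062],[0.6,[-0.039,-0.0013,0],0.062],[0.6,[-0.039,-0.0013,0],0.062],[0.6,[-0.039,-0.0013,0],0.062],[0.6,[-0.039,-0.0013,0],0.062],[0.6,[-0.039,-0.0013,0],0.062],[0.6,[-0.039,-0.0013,0],0.062],[0.6,[-0.039,-0.0013,0],0.062],[0.6,[-0.039,-0.0013,0],0.062],[0.6,[-0.039,-0.0013,0],0.062],[0.6,[-0.039,-0.0013,0],0.062],[0.6,[-0.039,-0.0013,0],0.062]]'
```

```text
time_s: 1.27
ee_pos: [0.6081, 0.146, 0.2052]
ee_rot: [-0.0, 0.617, 0.787, -0.0]
force: [1.8, -0.3, 0.8]
opening: 0.0565
finger_force: 0.0
```

```bash
cat >> h.py <<'E'
from scipy.spatial.transform import Rotation as Ro
def delta(x,y,z,ang):
    s=robot.state();M=Ro.from_quat(s['ee_rot'],scalar_first=True).as_matrix()
    a=np.degrees(np.arctan2(M[1,1],M[0,1]));t=(a-ang+180)%360-180
    print('pos',s['ee_pos'].round(4),'toolY',a.round(2),'shift',(M.T@(np.array([x,y,z])-s['ee_pos'])).round(4),'turn',np.radians(t).round(4),'F',s['force'].round(1),s['time_s'])
E
python3 -m jog '[[0.6,[-0.039,-0.0013,0],0.062],[0.6,[-0.039,-0.0013,0],0.062],[0.6,[-0.039,-0.0013,0],0.062],[0.6,[-0.039,-0.0013,0],0.062],[0.6,[-0.039,-0.0013,0],0.062],[0.6,[-0.039,-0.0013,0],0.062],[0.6,[-0.039,-0.0013,0],0.062],[0.6,[-0.039,-0.0013,0],0.062],[0.6,[-0.039,-0.0013,0],0.062],[0.6,[-0.039,-0.0013,0.003],0.062],[0.6,[-0.039,-0.0013,0.003],0.062],[0.6,[-0.039,-0.0013,0.003],0.062],[0.6,[-0.039,-0.0013,0.003],0.062],[0.6,[0,0,0],0.062],[0.6,[0,0,0],0]]'
python3 -c "
from h import *
delta(.4595,-.368,.12,-35.5); snap('wrist','w1')"
```

```text
time_s: 2.52
ee_pos: [0.5271, -0.3417, 0.1932]
ee_rot: [-0.0, 0.892, 0.453, -0.001]
force: [0.3, -0.0, -0.1]
opening: 0.0564
finger_force: 0.0
pos [ 0.5271 -0.3417  0.1932] toolY -36.13 shift [-0.061  -0.0391  0.0733] turn -0.0109 F [ 0.3 -0.  -0.1] 2.5167
```

View pics/w1.png

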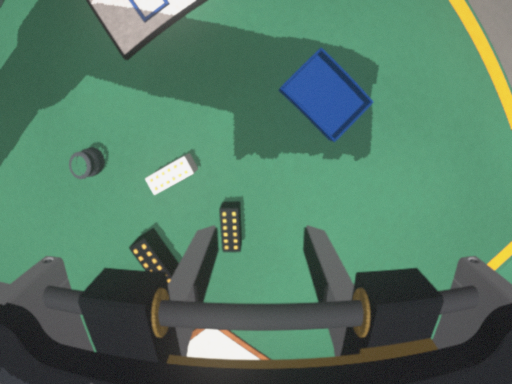

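Wrist picture: housing at (231,228), its long side nearly along the tool x; the large black one at (155,258) and white one (170,175) stay clear.

```bash
cat >> h.py <<'E'
def wray(f,u,v,z):
    k=np.load(f'pics/{f}.npz');m=optics.camera_model('wrist');T=m['tool_from_camera'];M=Ro.from_quat(k['rot'],scalar_first=True).as_matrix()
    d=np.array([u-m['cx'],v-m['cy']]);r=np.hypot(*d);th=r/m['fx'];c=np.r_[d/r*np.sin(th),np.cos(th)]
    o=M@T[:3,3]+k['pos'];w=M@T[:3,:3]@c;return o+w*(z-o[2])/w[2]
E
python3 - <<'E'
from h import *
p=np.load('pics/w1.npz')['p'].astype(int)[190:262,212:250]
m=(p[...,0]-p[...,2]>60).astype(np.uint8)
n,l,s,c=cv2.connectedComponentsWithStats(m);c=c[1:]+[212,190];print(n-1,c.round(1).tolist())
w=np.array([wray('w1',u,v,.03)[:2] for u,v in c]);mu=w.mean(0);v=np.linalg.svd(w-mu)[2][0];a=np.degrees(np.arctan2(v[1],v[0]));print(mu,a)
a=(a%180)-90;delta(*mu,.009,a)
E
```

```text
12 [[223.7, 213.5], [233.5, 213.5], [224.3, 220.5], [233.9, 220.4], [224.5, 227.3], [234.1, 227.5], [225.2, 234.1], [234.5, 233.7], [225.5, 240.7], [235.0, 240.5], [226.2, 246.9], [235.5, 246.9]]
[ 0.46176754 -0.36674828] -124.76449795896211
pos [ 0.5285 -0.3399  0.1931] toolY -35.73 shift [-0.0607 -0.0383  0.1842] turn -0.0169 F [0.3 0.4 0.6] 2.5667
```

```bash
python3 -m jog '[[0.6,[-0.02,-0.0125,0.02],-0.015],[0.6,[-0.02,-0.0125,0.025],0],[0.6,[-0.02,-0.0125,0.025],0],[0.6,[0,0,0.025],0],[0.6,[0,0,0.025],0],[0.6,[0,0,0.013],0],[0.6,[0,0,0],0],[0.6,[0,0,0],0]]'
python3 -c "
from h import *
delta(.461,-.367,.0085,-34.8)"
```

```text
time_s: 3.23
ee_pos: [0.4643, -0.3665, 0.0607]
ee_rot: [-0.0, 0.886, 0.464, -0.0]
force: [-0.7, 0.1, 0.9]
opening: 0.0565
finger_force: 0.0
pos [ 0.4643 -0.3665  0.0607] toolY -34.71 shift [-0.0023 -0.0024  0.0522] turn 0.0016 F [-0.7  0.1  0.9] 3.2333
```

```bash
python3 -m jog '[[0.6,[-0.002,-0.0025,0.015],0],[0.6,[0,0,0.02],0],[0.6,[0,0,0.012],0],[0.6,[0,0,0.005],0],[0.6,[0,0,0],0],[0.6,[0,0,0],0],[0.2,[0,0,0],0],[0.2,[0,0,0],0],[0.2,[0,0,0],0],[0.2,[0,0,0],0],[0.2,[0,0,0],0],[0.2,[0,0,0],0]]' 15
python3 -c "
from h import *
delta(.461,-.367,.0085,-34.8)"
```

```text
time_s: 4.23
ee_pos: [0.4606, -0.3673, 0.0087]
ee_rot: [0.0, 0.886, 0.463, 0.0]
force: [0.4, -0.0, 2.4]
opening: 0.0238
finger_force: 15.0
pos [ 0.4606 -0.3673  0.0087] toolY -34.83 shift [0.0005 0.0001 0.0002] turn -0.0006 F [ 0.4 -0.   2.4] 4.2333
```

```bash
python3 -m jog '[[0.2,[0,0,-0.01],0],[0.2,[0,0,-0.02],0],[0.2,[0,0,-0.025],0],[0.2,[0.015,0,-0.025],-0.025],[0.2,[0.032,-0.003,0],-0.055],[0.2,[0.032,-0.003,0],-0.055],[0.2,[0.032,-0.003,0],-0.055],[0.2,[0.032,-0.003,0],-0.055],[0.2,[0.032,-0.003,0],-0.055],[0.2,[0.032,-0.003,0],-0.055],[0.2,[0.032,-0.003,0],-0.055],[0.2,[0.032,-0.003,0],-0.055],[0.2,[0.032,-0.003,0],-0.055],[0.2,[0.015,-0.003,0],-0.05],[0.2,[0,0,0],0],[0.2,[0,0,0],0],[0.2,[0,0,0],0]]'
python3 - <<'E'
from h import *
delta(.552,-.053,.0215,-2.2); snap('wrist','w2'); snap('side','d2')
cv2.imwrite('pics/v2.png',np.hstack([cv2.resize(cv2.imread('pics/w2.png')[60:300,130:390],None,fx=1.5,fy=1.5),cv2.resize(cv2.imread('pics/d2.png')[120:240,215:320],None,fx=3,fy=3)]))if 0 else crop('w2','v2',150,80,220,190,3)
E
```

```text
time_s: 5.65
ee_pos: [0.5436, -0.065, 0.0889]
ee_rot: [0.0, 0.721, 0.693, -0.0]
force: [0.0, -0.2, -0.2]
opening: 0.0242
finger_force: 15.0
pos [ 0.5436 -0.065   0.0889] toolY -2.3 shift [0.0124 0.0079 0.0674] turn -0.0017 F [ 0.  -0.2 -0.2] 5.65
```

View pics/v2.png

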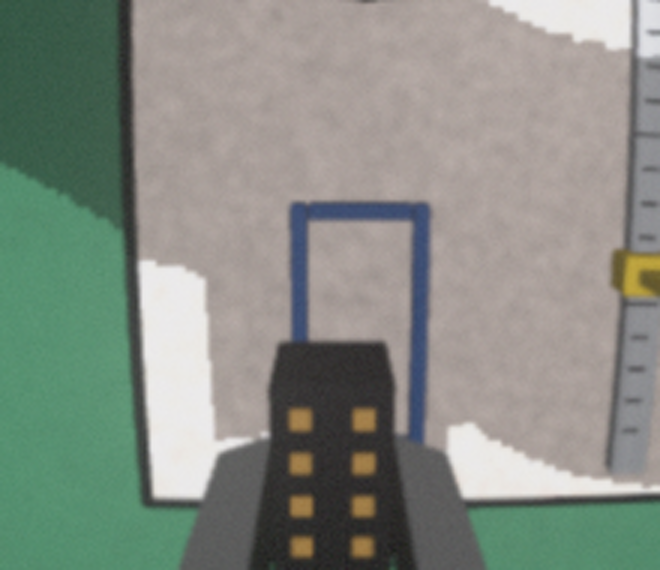

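The wrist crop shows the housing held straight, with its front bottom edge at crop (278–385,343). The nest's far wall is at row 203, columns 291–430, parallel to the housing.

```bash
python3 - <<'E'
from h import *
P=lambda u,v,z: wray('w2',150+u/3-.3,80+v/3-.3,z)
k=np.load('pics/w2.npz');a=np.radians(-2.2);ex=np.array([np.cos(a),np.sin(a)]);ey=np.array([-ex[1],ex[0]])
A,B=P(291,203,.018),P(430,203,.018);print('nest far',A,B,'width',np.linalg.norm(A-B),'ang',np.degrees(np.arctan2(*(B-A)[1::-1])))
n=(A+B)[:2]/2-.038*ey;print('nest',n)
C,D=P(278,343,.0804),P(385,343,.0804);print('hous',C,D,np.linalg.norm(C-D))
h=(C+D)[:2]/2-.030*ey;print('housing',h,'tcp',k['pos'])
# side camera recheck
t=n-h; print('move along tool x(=ey),tool y(=ex):',t@ey,t@ex)
t=np.array([.5524,-.0532])-k['pos'][:2];print('side est',t@ey,t@ex)
delta(.552,-.053,.0215,-2.2)
E
```

```text
nest far [ 0.53556226 -0.01137353  0.018     ] [ 0.57443722 -0.01285947  0.018     ] width 0.03890334399231208 ang -2.188979154599333
nest [ 0.553541   -0.05008849]
hous [ 0.53429948 -0.03495472  0.0804    ] [ 0.55744942 -0.03592485  0.0804    ] 0.023170257636606052
housing [ 0.54472282 -0.06541768] tcp [ 0.54363146 -0.0650214   0.08891733]
move along tool x(=ey),tool y(=ex): 0.015656396992871552 0.008223231554859958
side est 0.012149294397200772 0.008308281028488629
pos [ 0.5436 -0.0652  0.0887] toolY -2.32 shift [0.0126 0.0079 0.0672] turn -0.0021 F [0.4 0.7 0.3] 5.75
```

```bash
python3 -m jog '[[0.2,[0.0075,0.004,0.01],0],[0.2,[0.007,0.004,0.015],0],[0.2,[0,0,0.015],0],[0.2,[0,0,0.0045],0],[0.2,[0,0,0],0],[0.2,[0,0,0],0],[0.2,[0,0,0],0]]'
python3 - <<'E'
from h import *
delta(.552,-.053,.0215,-2.2); snap('wrist','w3'); crop('w3','v3',190,130,130,100,5)
E
```

```text
time_s: 6.33
ee_pos: [0.5526, -0.0499, 0.0445]
ee_rot: [0.0, 0.721, 0.693, 0.0]
force: [-0.2, 0.0, -1.2]
opening: 0.0236
finger_force: 15.0
pos [ 0.5526 -0.0499  0.0445] toolY -2.22 shift [-0.0031 -0.0005  0.023 ] turn -0.0003 F [-0.2  0.  -1.2] 6.3333
```

View pics/v3.png

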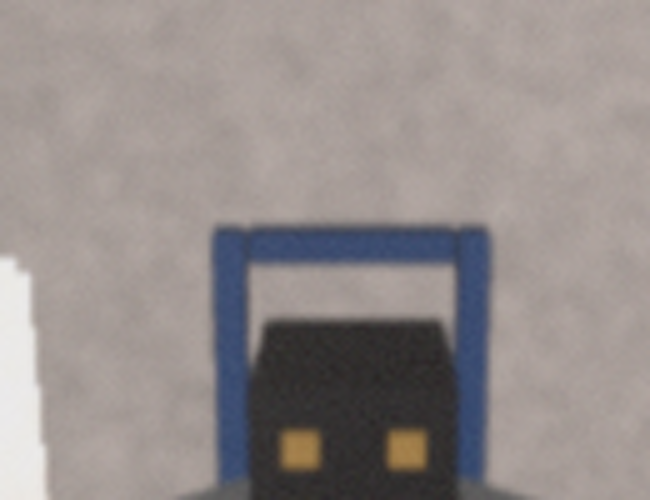

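The wrist crop shows the housing's front edge at row 320 (columns 262–443), inside the nest's walls (213–490, far wall at row 228).

```bash
python3 - <<'E'
from h import *
P=lambda u,v,z: wray('w3',190+u/5-.4,130+v/5-.4,z)
a=np.radians(-2.2);ex=np.array([np.cos(a),np.sin(a)]);ey=np.array([-ex[1],ex[0]])
A,B=P(213,228,.018),P(490,228,.018);C,D=P(262,320,.036),P(443,320,.036)
n=(A+B)[:2]/2-.038*ey;h=(C+D)[:2]/2-.03*ey;print(n,h,(n-h)@ey,(n-h)@ex,np.linalg.norm(A-B),np.linalg.norm(C-D))
E
```

```text
[ 0.5534626 -0.0494604] [ 0.55356422 -0.05001623] 0.0005515108537949913 -0.0001228851348557423 0.038917032399726444 0.02351247120904625
```

```bash
python3 -m jog '[[0.2,[0.0003,0,0.008],0],[0.2,[0,0,0.009],0],[0.2,[0,0,0.004],0],[0.2,[0,0,0.0025],0],[0.2,[0,0,0],0],[0.2,[0,0,0],0],[0.2,[0,0,0],0]]'
```

```text
time_s: 6.97
ee_pos: [0.5522, -0.0493, 0.0203]
ee_rot: [-0.0, 0.72, 0.694, -0.0]
force: [-0.9, -0.1, -1.0]
opening: 0.0241
finger_force: 15.0
```

```bash
python3 -m jog '[[0.2,[0,0,0.0005],0],[0.2,[0,0,0],0],[0.2,[0,0,0],0]]';python3 -m jog '[[0.2,[0,0,0.0005],0],[0.2,[0,0,0],0],[0.2,[0,0,0],0]]'
```

```text
time_s: 7.22
ee_pos: [0.5522, -0.0492, 0.0199]
ee_rot: [0.0, 0.72, 0.694, -0.0]
force: [0.4, -0.3, 0.5]
opening: 0.0239
finger_force: 15.0
time_s: 7.47
ee_pos: [0.5523, -0.0493, 0.0197]
ee_rot: [0.0, 0.72, 0.694, 0.0]
force: [-1.5, -0.1, 5.4]
opening: 0.0237
finger_force: 15.0
```

```bash
python3 -m jog '[[0.45,[0,0,0],0],[0.45,[0,0,0],0],[0.45,[0,0,0],0],[0.45,[0,0,0],0],[0.45,[0,0,-0.005],0],[0.45,[0,0,-0.015],0],[0.45,[0,0,-0.03],0],[0.6,[0,0,-0.035],0],[0.6,[0,0,-0.035],0],[0.6,[0,0,-0.035],0],[0.6,[0,0,-0.02],0],[0.6,[0,0,0],0],[0.6,[0,0,0],0],[0.6,[0,0,0],0]]'
python3 - <<'E'
from h import *
delta(.557,.067,.105,-2.2); snap('wrist','w4'); snap('side','d4'); crop('w4','v4',130,0,250,240,2.5)
E
```

```text
time_s: 8.63
ee_pos: [0.5518, -0.0491, 0.1939]
ee_rot: [-0.0, 0.72, 0.694, -0.0]
force: [0.7, 0.7, 0.1]
opening: 0.0562
finger_force: 0.0
pos [ 0.5518 -0.0491  0.1939] toolY -2.17 shift [0.1162 0.0009 0.0889] turn 0.0005 F [0.7 0.7 0.1] 8.6333
```

View pics/v4.png

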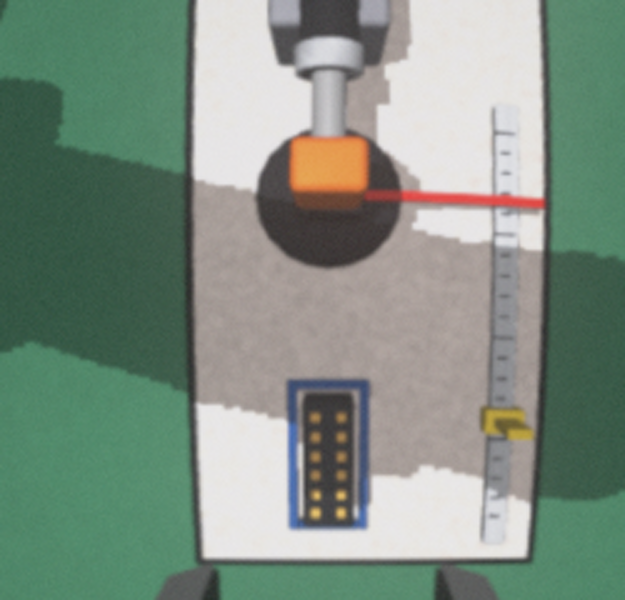

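The housing sits squarely inside the nest (crop (328,455)). Grip top is centred at (330,165), the pointer end at (545,203), and the clip flag top near (518,431).

```bash
python3 - <<'E'
from h import *
P=lambda u,v,z: wray('w4',130+u/2.5-.4,v/2.5-.4,z)
a=np.radians(-2.2);ex=np.array([np.cos(a),np.sin(a)]);ey=np.array([-ex[1],ex[0]])
g,p,c=P(330,165,.148),P(545,203,.07),P(518,431,.058);print(g,p,c,'pull',(p-c)[:2]@ey,(g-c)[:2]@ey,'x',(p-g)[:2]@ex,(c-g)[:2]@ex)
delta(g[0],g[1],.106,-2.2)
E
```

```text
[0.55844641 0.06863725 0.148     ] [0.64677421 0.06606023 0.07      ] [ 0.63736217 -0.03213728  0.058     ] pull 0.09848643825765296 0.09767084812871601 x 0.08836161594997918 0.08272610536366717
pos [ 0.5517 -0.0492  0.1934] toolY -2.18 shift [0.1181 0.0025 0.0874] turn 0.0003 F [ 1.4  0.1 -0.3] 8.7333
```

```bash
python3 -m jog '[[0.65,[0.02,0.002,0],0],[0.65,[0.0325,0,0],0],[0.65,[0.0325,0,0],0],[0.65,[0.0325,0,0],0],[0.65,[0,0,0],0],[0.65,[0,0,0.02],0],[0.65,[0,0,0.03],0],[0.65,[0,0,0.025],0],[0.65,[0,0,0.0115],0],[0.65,[0,0,0],0],[0.65,[0,0,0],0]]'
python3 -m jog '[[0.1,[0,0,0],0],[0.1,[0,0,0],0],[0.1,[0,0,0],0],[0.1,[0,0,0],0],[0.1,[0,0,0],0],[0.1,[0,0,0],0],[0.1,[0,0,0],0],[0.1,[0,0,0],0]]' 45
```

```text
time_s: 9.65
ee_pos: [0.5587, 0.0678, 0.108]
ee_rot: [-0.0, 0.721, 0.693, -0.001]
force: [1.0, -0.2, 0.6]
opening: 0.061
finger_force: 0.0
time_s: 10.32
ee_pos: [0.557, 0.0682, 0.1081]
ee_rot: [-0.001, 0.72, 0.694, -0.001]
force: [-16.7, 0.1, 13.6]
opening: 0.0238
finger_force: 45.0
```

```bash
python3 -m jog '[[0.1,[-0.003,-0.0015,0],0],[0.1,[-0.008,0,0],0],[0.1,[-0.012,0,0],0],[0.1,[-0.015,0,0],0],[0.1,[-0.015,0,0],0],[0.1,[-0.015,0,0],0],[0.1,[-0.012,0,0],0],[0.1,[-0.008,0,0],0],[0.1,[-0.004,0,0],0],[0.1,[0,0,0],0],[0.1,[0,0,0],0],[0.1,[0,0,0],0],[0.1,[0,0,0],0]]'
python3 - <<'E'
from h import *
delta(.557,.067,.105,-2.2); snap('wrist','w5'); snap('side','d5'); snap('scene','s5')
a=cv2.resize(cv2.imread('pics/w5.png')[60:220,240:400],None,fx=2.5,fy=2.5,interpolation=2)
b=cv2.resize(cv2.imread('pics/d5.png')[170:220,250:310],None,fx=6,fy=6,interpolation=2);b=cv2.copyMakeBorder(b,0,100,0,0,0)
cv2.imwrite('pics/v5.png',np.hstack([a,b]));print(a.shape,b.shape)
E
```

```text
time_s: 11.4
ee_pos: [0.5534, -0.0227, 0.1081]
ee_rot: [-0.001, 0.72, 0.694, 0.0]
force: [-4.5, 7.3, 5.9]
opening: 0.024
finger_force: 45.0
pos [ 0.5534 -0.0227  0.1081] toolY -2.13 shift [0.0898 0.0003 0.0032] turn 0.0012 F [-4.5  7.3  5.9] 11.4
(400, 400, 3) (400, 360, 3)
```

View pics/v5.png

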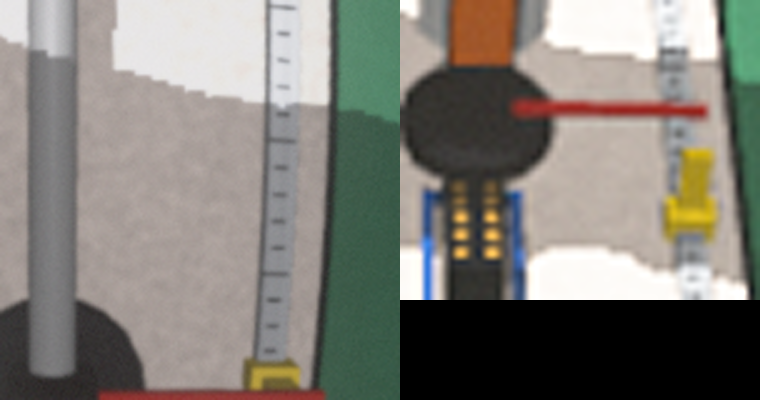

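Side crop: pointer tip at (705,110), clip flag's top edge at row 150, so the pointer is still short of the clip. Wrist crop: pointer at row 395 and clip around (275,375).

```bash
python3 - <<'E'
from h import *
a=np.radians(-2.2);ex=np.array([np.cos(a),np.sin(a)]);ey=np.array([-ex[1],ex[0]])
S=lambda u,v,z: ray('side',250+(u-400)/6-.42,170+v/6-.42,z)[:2]
p=S(697,110,.07)
for v in(150,154,159): print('side',v,(p-S(697,v,.058))@ey)
# wrist red pointer rows at clip column and yellow rows
q=np.load('pics/w5.npz')['p'].astype(int)
red=(q[...,0]-q[...,1]>60)&(q[...,0]-q[...,2]>60); yel=(q[...,0]-q[...,2]>60)&(q[...,1]-q[...,2]>40)
for u in(345,350,355,358,362): print(u,'red',np.where(red[190:260,u])[0]+190,'yel',np.where(yel[190:260,u])[0]+190)
d=np.load('pics/d5.npz')['p'].astype(int)
for u in(296,298,299,300): print(u,d[184:206,u].tolist())
s=np.load('pics/s5.npz')['p'].astype(int)
red=(s[...,0]-s[...,1]>60)&(s[...,0]-s[...,2]>60); yel=(s[...,0]-s[...,2]>60)&(s[...,1]-s[...,2]>40)
for m in(red,yel):
  m=m.copy();m[:215]=0;m[270:]=0;m[:,:215]=0;m[:,300:]=0;y,x=np.where(m);print([(int(r),int(x[y==r].min()),int(x[y==r].max())) for r in np.unique(y)])
E
```

```text
side 150 0.009611701576388009
side 154 0.01182994867951473
side 159 0.014593855066304407
345 red [217 218 219 220] yel [206 207 208 209 210 211 212 213 214]
350 red [217 218 219 220] yel [206 207 208 209 210 211]
355 red [217 218 219 220] yel [205 206 207 208 209 210 211 212 221 222 223 224 225]
358 red [217 218 219 220] yel [207 208 209 210 211 212 213 214 221 222 223 224 225]
362 red [217 218 219 220] yel [221 222 223 224 225]
296 [[152, 154, 154], [142, 146, 148], [129, 119, 120], [165, 112, 111], [153, 38, 27], [144, 109, 108], [160, 167, 170], [133, 136, 136], [110, 112, 110], [159, 161, 164], [141, 141, 141], [120, 118, 100], [144, 143, 132], [145, 141, 125], [147, 138, 115], [160, 150, 129], [165, 155, 121], [156, 145, 101], [153, 137, 86], [162, 138, 32], [178, 154, 25], [212, 180, 30]]
298 [[175, 172, 169], [169, 168, 165], [161, 152, 149], [163, 108, 107], [151, 37, 28], [138, 83, 81], [161, 147, 149], [166, 168, 168], [164, 167, 168], [158, 164, 168], [182, 171, 140], [211, 178, 23], [185, 158, 33], [170, 146, 33], [170, 146, 31], [170, 146, 32], [166, 141, 29], [168, 144,
[... 864 characters left out ...]
), (225, 253, 254), (226, 253, 253), (227, 252, 252), (228, 251, 251), (229, 250, 251), (230, 249, 250), (231, 248, 249), (232, 247, 248), (233, 247, 247), (234, 246, 246), (235, 245, 245), (236, 244, 245), (237, 243, 244), (238, 242, 243), (239, 241, 242), (240, 241, 241)]
[(215, 244, 244), (216, 244, 244), (217, 247, 247), (218, 241, 241), (219, 241, 244), (220, 244, 245), (221, 247, 247), (222, 247, 247), (241, 238, 238), (242, 237, 239), (243, 236, 238), (244, 236, 238), (245, 236, 238), (246, 236, 239), (247, 236, 239), (248, 236, 239), (249, 236, 241), (250, 236, 241), (251, 235, 240), (252, 234, 240), (253, 234, 239), (254, 234, 238), (255, 234, 237), (256, 234, 237), (257, 236, 237)]
```

```bash
python3 - <<'E'
from h import *
a=np.radians(-2.2);ex=np.array([np.cos(a),np.sin(a)]);ey=np.array([-ex[1],ex[0]])
p=ray('side',299,188.05,.07)[:2]
for v in(194.3,195.2,196): print('side',(p-ray('side',299,v,.058)[:2])@ey)
p=wray('w5',356,218.5,.07)[:2]; e=wray('w5',358,225.5,.058)[:2]
print('wrist near edge',(p-e)@ey,'centre',(p-e)@ey-.0025,p,e)
# scene: pointer line fit, clip top centre ~ (238,242)
p0=ray('scene',257,221,.07);p1=ray('scene',241.3,239.5,.07)
for u,v in((238,241.5),(238,242.5)): c=ray('scene',u,v,.058);print('scene',(p1-c)[:2]@ey, (p0-c)[:2]@ey,(p1-c)[:2]@ex)
E
```

```text
side 0.008216671717802498
side 0.01121338502042278
side 0.01386743592382845
wrist near edge 0.010733649692466533 centre 0.008233649692466533 [ 0.63088172 -0.02416704] [ 0.63721548 -0.03515192]
scene 0.008664511156007075 0.008795341485390091 -0.00024562463218108066
scene 0.007064384710891412 0.007195215040274429 -0.0026840207215241847
```

```bash
python3 -m jog '[[0.1,[-0.003,0,0],0],[0.1,[-0.003,0,0],0],[0.1,[-0.002,0,0],0],[0.1,[0,0,0],0],[0.1,[0,0,0],0],[0.1,[0,0,0],0],[0.1,[0,0,0],0]]'
python3 - <<'E'
from h import *
snap('wrist','w6'); snap('side','d6'); snap('scene','s6')
R=lambda i,y,x,n,k:cv2.resize(cv2.imread(i)[y:y+n,x:x+n],(k,k),interpolation=2)
cv2.imwrite('pics/v6.png',np.hstack([R('pics/w6.png',195,335,40,260),R('pics/d6.png',178,280,30,260),R('pics/s6.png',228,225,30,260)]))
d=np.load('pics/d6.npz')['p'].astype(int)
for u in(296,298,300,302): print(u,[tuple(t) for t in d[188:200,u].tolist()])
q=np.load('pics/w6.npz')['p'].astype(int)
for u in(352,358,362):print(u,[(i+203,)+tuple(t) for i,t in enumerate(q[203:230,u].tolist())])
E
```

```text
time_s: 12.13
ee_pos: [0.5531, -0.0306, 0.1081]
ee_rot: [-0.001, 0.72, 0.694, 0.0]
force: [-4.1, 7.4, 5.4]
opening: 0.0236
finger_force: 45.0
296 [(143, 148, 149), (132, 93, 92), (166, 42, 35), (133, 50, 45), (129, 114, 115), (160, 165, 169), (141, 141, 140), (121, 115, 100), (141, 140, 128), (144, 140, 125), (146, 137, 114), (161, 152, 131)]
298 [(152, 156, 156), (165, 140, 138), (162, 38, 32), (146, 69, 63), (156, 129, 128), (161, 169, 173), (183, 172, 142), (210, 179, 21), (189, 161, 36), (170, 145, 31), (171, 147, 35), (170, 147, 33)]
300 [(191, 182, 171), (182, 147, 138), (157, 30, 24), (147, 68, 60), (173, 136, 128), (188, 181, 174), (194, 178, 139), (207, 176, 19), (185, 158, 29), (168, 144, 29), (170, 146, 32), (171, 147, 32)]
302 [(192, 180, 171), (190, 181, 172), (191, 181, 171), (192, 183, 173), (192, 182, 173), (187, 177, 168), (191, 177, 160), (196, 178, 136), (190, 171, 127), (183, 168, 133), (184, 171, 147), (184, 173, 156)]
352 [(203, 131, 113, 54), (204, 111, 98, 48), (205, 109, 96, 45), (206, 108, 95, 48), (207, 108, 96, 49), (208, 109, 95, 49), (209, 108, 97, 53), 
[... 863 characters left out ...]
2, 152, 146), (225, 161, 152, 149), (226, 165, 153, 150), (227, 164, 155, 150), (228, 164, 155, 151), (229, 163, 153, 148)]
362 [(203, 163, 153, 148), (204, 161, 151, 146), (205, 162, 149, 144), (206, 159, 150, 142), (207, 148, 139, 125), (208, 130, 120, 96), (209, 116, 105, 65), (210, 110, 98, 50), (211, 111, 98, 46), (212, 135, 117, 50), (213, 167, 144, 59), (214, 169, 143, 56), (215, 144, 113, 50), (216, 116, 68, 43), (217, 128, 51, 47), (218, 142, 55, 49), (219, 144, 53, 49), (220, 145, 66, 61), (221, 142, 93, 91), (222, 141, 121, 116), (223, 134, 126, 121), (224, 129, 119, 117), (225, 126, 119, 115), (226, 121, 114, 111), (227, 122, 115, 112), (228, 117, 110, 107), (229, 111, 106, 102)]
```

View pics/v6.png

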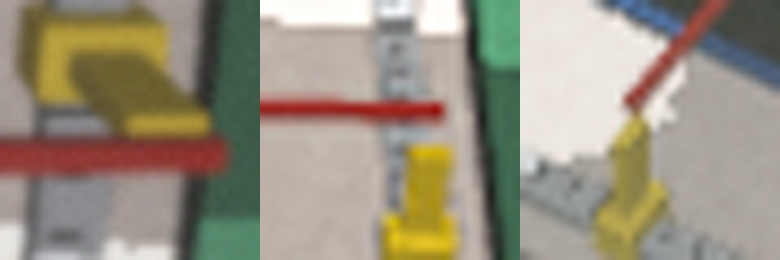

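The pointer has not crossed the flag in any view. In the wrist crop its band (centre row 218.5) lies just beside the flag top (rows 212–215), which needs the height-parallax correction.

```bash
python3 - <<'E'
from h import *
a=np.radians(-2.2);ex=np.array([np.cos(a),np.sin(a)]);ey=np.array([-ex[1],ex[0]])
p=wray('w6',358,218.7,.07)[:2]@ey
print('wrist flag edges',[(p-wray('w6',358,v,.058)[:2]@ey).round(4) for v in(212.2,215.3,219)])
print('needle thick check',(wray('w6',358,216,.07)-wray('w6',358,221.3,.07))[:2]@ey)
print('w5->w6 near edge world',wray('w5',358,225.5,.058)[:2]@ey,wray('w6',358,212.2,.058)[:2]@ey)
p=ray('side',299,190.25,.07)[:2]@ey
print('side',[(p-ray('side',299,v,.058)[:2]@ey).round(4) for v in(194.3,195.2,196)])
s=np.load('pics/s6.npz')['p']; z=np.load('pics/d6.npz')['d'];print(z[195,297:302],[world('side','d6',u,v)for u,v in((299,195),(299,190),(298,190))])
print([world('scene','s6',u,v) for u,v in((238,241),(238,242),(237,243),(238,243),(238,239),(240,237))])
print('boom est: nest-based pull',(.0684+.0306))
E
```

```text
wrist flag edges [np.float64(-0.0014), np.float64(0.0013), np.float64(0.0046)]
needle thick check 0.004518699868615712
w5->w6 near edge world -0.010664871099172028 -0.006573863621448468
side [np.float64(0.0008), np.float64(0.0038), np.float64(0.0065)]
[1.1355413 1.1333733 1.1347115 1.1331505 1.133259 ] [array([ 0.6369, -0.0344,  0.0568]), array([ 0.6359, -0.0326,  0.0709]), array([ 0.6335, -0.0331,  0.0714])]
[array([ 0.6338, -0.0355,  0.059 ]), array([ 0.6355, -0.0345,  0.0579]), array([ 0.6394, -0.0348,  0.0582]), array([ 0.6373, -0.0334,  0.057 ]), array([ 0.6383, -0.0327,  0.072 ]), array([ 0.6302, -0.0324,  0.0709])]
boom est: nest-based pull 0.099
```

```bash
python3 -m jog '[[0.1,[-0.0015,0,0],0],[0.1,[0,0,0],0],[0.1,[0,0,0],0],[0.1,[0,0,0],0],[0.1,[0,0,0],0],[0.1,[0,0,0],0]]'
python3 - <<'E'
from h import *
snap('wrist','w7'); snap('side','d7'); snap('scene','s7')
a=np.radians(-2.2);ex=np.array([np.cos(a),np.sin(a)]);ey=np.array([-ex[1],ex[0]])
for n,f in(('side','d7'),('scene','s7')):
  p=np.load(f'pics/{f}.npz')['p'].astype(int);red=(p[...,0]-p[...,1]>60)&(p[...,0]-p[...,2]>60);yel=(p[...,0]-p[...,2]>60)&(p[...,1]-p[...,2]>40)
  for nm,m,z0,z1 in(('red',red,.066,.075),('yel',yel,.055,.061)):
    w=np.array([world(n,f,u,v) for v,u in np.argwhere(m)])
    k=(w[:,2]>z0)&(w[:,2]<z1)&(abs(w[:,0]-.632)<.012)&(abs(w[:,1]+.034)<.015);k=w[k];yy=k[:,:2]@ey;print(n,nm,len(k),yy.mean().round(4),yy.min().round(4),yy.max().round(4),k[:,2].mean().round(4))
q=np.load('pics/w7.npz')['p'].astype(int)
print([(i+206,)+tuple(t) for i,t in enumerate(q[206:224,358].tolist())])
E
```

```text
time_s: 12.78
ee_pos: [0.553, -0.0321, 0.1081]
ee_rot: [-0.001, 0.72, 0.694, 0.0]
force: [-3.9, 6.9, 5.4]
opening: 0.0238
finger_force: 45.0
side red 16 -0.0111 -0.0149 -0.0073 0.072Traceback (most recent call last):
  File "<stdin>", line 7, in <module>
  File "h.py", line 6, in world
    z=np.load(f'pics/{f}.npz'); m=optics.camera_model(n); d=z['d'][int(round(v)),int(round(u))]
                                  ~~~~~~~~~~~~~~~~~~~^^^
ValueError: time passes only in moves, steps and waits
```

```bash
python3 - <<'E'
from h import *
a=np.radians(-2.2);ex=np.array([np.cos(a),np.sin(a)]);ey=np.array([-ex[1],ex[0]])
for n,f in(('side','d7'),('scene','s7')):
  m0=optics.camera_model(n);R=np.array(m0['R']);t=np.array(m0['t'])
  z=np.load(f'pics/{f}.npz');p=z['p'].astype(int);d=z['d'];red=(p[...,0]-p[...,1]>60)&(p[...,0]-p[...,2]>60);yel=(p[...,0]-p[...,2]>60)&(p[...,1]-p[...,2]>40)
  for nm,m,z0,z1 in(('red',red,.066,.075),('yel',yel,.055,.061)):
    v,u=np.where(m);D=d[m];w=(np.c_[(u-m0['cx'])/m0['fx']*D,(v-m0['cy'])/m0['fy']*D,D]-t)@R
    k=(w[:,2]>z0)&(w[:,2]<z1)&(abs(w[:,0]-.632)<.012)&(abs(w[:,1]+.034)<.015);k=w[k];yy=k[:,:2]@ey;print(n,nm,len(k),yy.mean().round(4),yy.min().round(4),yy.max().round(4),k.mean(0).round(4))
q=np.load('pics/w7.npz')['p'].astype(int)
print([(i+206,)+tuple(t) for i,t in enumerate(q[206:224,358].tolist())])
p=wray('w7',358,218.7,.07)[:2]@ey
print('pointer-flag',[(v,(p-wray('w7',358,v,.058)[:2]@ey).round(4)) for v in(209.5,210.5,211.5)])
E
```

```text
side red 16 -0.0111 -0.0149 -0.0072 [ 0.6298 -0.0353  0.072 ]
side yel 14 -0.0123 -0.0153 -0.0083 [ 0.6379 -0.0368  0.0566]
scene red 9 -0.0103 -0.0116 -0.0091 [ 0.6318 -0.0345  0.0723]
scene yel 10 -0.0093 -0.0113 -0.0072 [ 0.6395 -0.0339  0.0582]
[(206, 107, 94, 45), (207, 112, 99, 51), (208, 107, 93, 45), (209, 112, 99, 52), (210, 129, 110, 52), (211, 167, 145, 59), (212, 182, 157, 62), (213, 183, 157, 61), (214, 171, 144, 57), (215, 145, 113, 54), (216, 116, 71, 45), (217, 126, 54, 47), (218, 141, 54, 50), (219, 143, 53, 47), (220, 146, 66, 64), (221, 152, 102, 96), (222, 160, 136, 132), (223, 160, 149, 143)]
pointer-flag [(209.5, np.float64(-0.0038)), (210.5, np.float64(-0.0029)), (211.5, np.float64(-0.0021))]
```

```bash
python3 -c "
from cell import ticket
print(ticket.sign_off())"
```

```text
the job is handed in; nothing more can be done
None
```

The housing is released upright in the blue nest, and I handed the job in at about 13 s with the grip held and the pointer over the yellow mark clip (three cameras put it within about 1 mm); no verdict came back.

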